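# Seat a breaker on the test jig's rail and hold the spring slide at its mark

### The arm

A 6-joint arm with a two-finger parallel gripper is mounted at the origin on a cart in front of the work surface, level with it; the furniture and walls round the work are solid. World frame = base frame: x ahead of the robot, y to its left, z up, the work surface at z = 0. Lengths are in m, angles in rad, forces in N, time in s.
With the tool pointing down it reaches from about 0.3 to 0.875 m from the base axis. Payload 6.4 kg.
Tool frame: the origin (TCP) lies midway between the tips of the shut fingers; the grasp point (between the pads) lies 19 mm behind it; z points along the fingers, y is the line along which they close (so a half turn about z gives the same grasp; the last joint's range is limited). The gripper opens to 85 mm and grips with 20 to 120 N. Pads are 22 mm wide; open, the fingers measure 114 mm over their backs; the gripper's body (76 mm by 85 mm) begins 54 mm behind the grasp point. The pads swing forward as they close: fully open they stand 13 mm farther back than shut.
Start: joints at [0.933, 0.181, 1.607, -0, 1.354, -0.206], TCP at [0.241, 0.522, 0.205] pointing down, gripper open.
Joint ranges: [-2.99, 2.99], [-0.89, 2.07], [0.3, 2.58], [-1.14, 4.28], [0, 2.63], [-3.12, 3.12]. Speed limits (rad/s): [2.57, 2.57, 3.01, 3.14, 3.14, 3.14].

### API

Orientations are given as a unit quaternion [w, x, y, z].
In Python, from bench import sensors, vision, ctrl gives the robot as it stands.
- The arm moves only by the tool carry_out, never from a script. Its argument "deltas" is text: rows parted by semicolons, each of 7 numbers parted by spaces: the shift along the tool's x, y, z in mm, then the turn, a rotation vector about the tool's x, y, z in rad, then the closure, from 0 (fully open) to 1 (shut). In form: tx ty tz ax ay az claw; .... A call has 1 to 12 rows; each row is the pose to reach, as a shift and turn from the pose commanded when the call began, along the tool's axes at that moment; what a row does not reach only later rows make up. A row lasts 1/8 s, in which the tool goes at most 62.5 mm and 10.7 degrees, less where a joint would pass 70% of its speed; a pose out of reach is approached as far as the arm can. A call with a gripper value outside its range is refused whole. The fingers move at their own pace and stop on an object; the grip force is fixed at half the most. Time passes only in rows, so rows that repeat a pose let the fingers close. It gives the time, the measured TCP pose, the force, the opening and the grip force at its end, in the units of the state.
- sensors.get_obs(): the state, without advancing time (a new reading comes with each control period).
- vision.camera(name): name is "scene" or "top" or "wrist"; returns the picture (384x512x3 uint8, blue, green, red); there is no depth.
- vision.camera_model(name): a dict with "K" (3x3 intrinsics, pixels), "k1" (the pictures are not rectified: a ray, as slopes to the right and down, at radius r is drawn at 1 + k1 r^2 times it, then the intrinsics apply), "extrinsics" (4x4, takes a point from world to camera coordinates); the wrist camera has in their place "hand_eye" (4x4, takes a point from camera to tool coordinates, whose origin is the TCP and whose axes are the flange's). Camera axes: x right, y down, z forward; pixel columns grow to the right and rows downward; lengths in m; the calibration is good to about 2 mm. A picture is of the moment at which its call begins: read the wrist's pose just before it. camera_model takes no time and is no camera call.
- ctrl.hand_in(): hands the job in; it is judged then, once.
The state is a dict: "time_s": time; "q": joint angles; "dq": joint speeds; "joint_efforts": joint torques, N m; "eef_pos": TCP position; "eef_rot": TCP orientation; "wrist_force": force on the tool from outside, world axes, zero at the start; "torque": the same for the moment, N m; "opening": opening from 0.0 (shut) to 1.0 (fully open); "grasp_force": force on a finger pad.
Only numpy, scipy, OpenCV 4.12 (cv2) and the standard library are available. Lean on these libraries where they do the work, as an engineer would, in place of code of your own. Each camera call takes 0.05 s, during which the arm holds its last target. There are 200 camera calls.

### The job

Set the loose two-pole breaker on its back on the short raised rail of the test jig, centred, with its long side running in the jig's pull direction, and let go of it. Then take the jig's upright black grip and pull the spring-loaded slide out until its pointer blade is level with the blade of the index clip, which brings the probes over the breaker; finish while holding it there, because it springs back if released. Leave the solder spool and the standoff insulator alone.

Things in the scene. Friction and masses are not known exactly. Their poses are not given: they have to be found in the camera images.
- breaker: The loose two-pole breaker, light grey, lying on its back: 36 mm wide (its x), 85 mm long (its y), body 54 mm high (z up), with a small black toggle on top up to 63 mm. Origin at the centre of its underside. About 0.2 kg. Grasp across the 36 mm. It may be seated either way round. A 0.5 m tall chassis stands behind it, on the right of the jig: carry round its corner.
- breaker_center (a point): Centre of the breaker's body, 27 mm above its underside and 27 mm below the body's top; axes as the breaker's.
- jig: The test jig, fixed to the table in a new place and yaw each time. Origin on the table top below the middle of the rail. Its x points away from the grip (the slide is pulled toward -x), y to the left seen from the grip, z up. Dark base plate 200 mm (x, from -88 to 112) by 150 mm (y), 10 mm thick; nothing on it but the rail, the grip and the probe mast stands higher than 45 mm.
- rail_top (a point): Centre of the top of the raised rail stub, 45 mm above the table; axes as the jig's. The top-hat rail's two lips carry the breaker: 35 mm wide over both lips (x), 60 mm long (y). The 85 mm breaker, lying along x, overhangs it at both ends.
- slide (a joint): Travel of the slide toward the jig's -x in m: 0 = home, 0.070 = the end stop. The spring pulls home with about 4 N at 0 and 1 N more for each 10 mm. The slide is two rods beside the rail, joined in front by a bar with the grip and behind by a bar with the probe mast.
- grip (a point): Gripping point of the upright black paddle on the slide's front bar: 14 mm thick in x (pull direction), 28 mm wide in y, upright from 28 to 74 mm above the table; the point lies on its centre line, 60 mm above the table and, at home, 112 mm from the rail's centre toward -x. Axes as the jig's. Moves with the slide.
- pointer (a point): Top of the slide's pointer, at the outer (+y) end of its upright steel blade (4 mm thick in x), 40 mm above the table. Moves with the slide; at home at jig x = -28 mm, y = +55 mm.
- mark (a point): The mark: top of the index clip's upright steel blade (4 mm thick in x), at its edge nearest the pointer, 40 mm above the table. The clip sits fast on the bar on the jig's +y side, in a new place each time, 30 to 50 mm of travel from the home position of the pointer. Axes as the jig's. Pointer and mark are level when they have the same jig x.
- spool: Solder spool standing on its flange, 52x76x42 mm, origin under it. Bystander.
- insulator: Small ribbed standoff insulator standing upright, 31 mm across, 35 mm high, origin under its middle. Bystander.
- probes (a point): Middle between the tips of the two small brass probes under the slide's overhead arm, 112 mm above the table, at home 70 mm behind the rail's centre (jig +x). The arm (30 mm wide, 40 mm long) above them reaches up to 135 mm. Moves with the slide; it passes clear above a breaker on the rail (its body then ends 99 mm, its toggle 108 mm above the table).
Mind the look-alikes: they are no part of the job. Leave any brown or pink look-alike of the breaker alone.

How it is judged:
By the outcome, as a careful person would: the job done as asked, in the order asked, and still so for the second after the job is handed in, while the arm keeps its last pose, push and grip.
It also fails if it takes over 48 s, if anything falls off the work surface, if the arm or the gripper's body presses on something with over 40 N, if the wrist force passes 120 N, or if a joint passes its speed limit or range.

## Working session

There is one attempt and no reset: what is moved stays moved. The work goes in short steps, Python scripts to look and compute and a tool call to move; the robot and the scene stay as the last step left them, time stands still between calls to the robot, and variables do not carry over. Pictures are saved under pics/ and viewed, at most 13 in all, crops included, and the job is handed in when it is done.

Besides the shell and the picture viewer there is one more tool, called by a JSON object that holds its "fn" and its "kwargs". carry_out: Moves the arm, as the interface text tells. Its arguments: {"type":"object","properties":{"deltas":{"type":"string"}},"required":["deltas"]}

```bash
mkdir -p pics; ls
cat > h.py <<'E'
import numpy as np, cv2
from scipy.spatial.transform import Rotation as R
from bench import sensors, vision, ctrl
def T_cam(name, obs=None):
    m=vision.camera_model(name)
    if name!='wrist': return np.linalg.inv(np.array(m['extrinsics'])),m
    q=obs['eef_rot']; T=np.eye(4); T[:3,:3]=R.from_quat([q[1],q[2],q[3],q[0]]).as_matrix(); T[:3,3]=obs['eef_pos']
    return T@np.array(m['hand_eye']),m
def ray(Tm,uv):
    T,m=Tm; K=np.array(m['K']); uv=np.atleast_2d(uv).astype(float)
    d=cv2.undistortPoints(uv[:,None],K,np.array([m['k1'],0,0,0.]))[:,0]
    return T[:3,3],np.c_[d,np.ones(len(d))]@T[:3,:3].T
def onz(Tm,uv,z):
    o,d=ray(Tm,uv); return o+d*((z-o[2])/d[:,2])[:,None]
def proj(Tm,P):
    T,m=Tm; Ti=np.linalg.inv(T); P=np.atleast_2d(P).astype(float)
    return cv2.projectPoints(P,cv2.Rodrigues(Ti[:3,:3])[0],Ti[:3,3],np.array(m['K']),np.array([m['k1'],0,0,0.]))[0][:,0]
E
python3 - <<'E'
from h import *
o=sensors.get_obs(); print({k:np.round(v,3) for k,v in o.items()})
for n in ['scene','top']:
    im=vision.camera(n); cv2.imwrite(f'pics/{n}0.png',im); print(n,T_cam(n)[0].round(3).tolist(),T_cam(n)[1])
print(vision.camera_model('wrist'))
a=cv2.imread('pics/scene0.png');b=cv2.imread('pics/top0.png')
E
```

```text
pics
{'time_s': np.float64(0.0), 'q': array([ 0.933,  0.182,  1.608,  0.   ,  1.354, -0.206]), 'dq': array([-0.001, -0.   ,  0.001,  0.001, -0.001, -0.   ]), 'joint_efforts': array([-1.0000e-03, -4.4487e+01, -3.5134e+01, -0.0000e+00,  9.0000e-03,
        0.0000e+00]), 'eef_pos': array([0.24 , 0.522, 0.204]), 'eef_rot': array([-0.   ,  0.214,  0.977, -0.001]), 'wrist_force': array([-0.286, -0.643,  0.485]), 'torque': array([ 0.023, -0.046,  0.053]), 'grasp_force': np.float64(0.0), 'opening': np.float64(0.999)}
scene [[0.785, -0.348, 0.513, 0.073], [-0.62, -0.441, 0.649, -0.651], [-0.0, -0.828, -0.561, 0.64], [0.0, 0.0, 0.0, 1.0]] {'K': array([[371.64112412,   0.        , 255.63748978],
       [  0.        , 371.64112412, 189.69763713],
       [  0.        ,   0.        ,   1.        ]]), 'k1': -0.03683582470981216, 'extrinsics': array([[ 7.84745484e-01, -6.19818139e-01, -2.21029110e-05,
        -4.60743615e-01],
       [-3.47998219e-01, -4.40567520e-01, -8.27524924e-01,
         2.68343523e-01],
       [ 5.12905220e-01,  6.49404139e-01, -5.61428980e-01,
         7.44034277e-01],
     
[... 491 characters left out ...]
2779 , -0.14251257,  0.58657995],
       [ 0.14247437,  0.00436127, -0.98978888,  1.07079961],
       [ 0.        ,  0.        ,  0.        ,  1.        ]])}
{'K': array([[337.18097824,   0.        , 258.56429306],
       [  0.        , 337.18097824, 192.27456974],
       [  0.        ,   0.        ,   1.        ]]), 'k1': -0.03522839686411226, 'hand_eye': array([[-1.44867873e-03, -9.63337672e-01, -2.68287962e-01,
         6.73837348e-02],
       [ 9.99998737e-01, -1.57098089e-03,  2.41189259e-04,
         1.96119283e-05],
       [-6.53821961e-04, -2.68287273e-01,  9.63338731e-01,
        -1.69085907e-01],
       [ 0.00000000e+00,  0.00000000e+00,  0.00000000e+00,
         1.00000000e+00]])}
```

View pics/scene0.png

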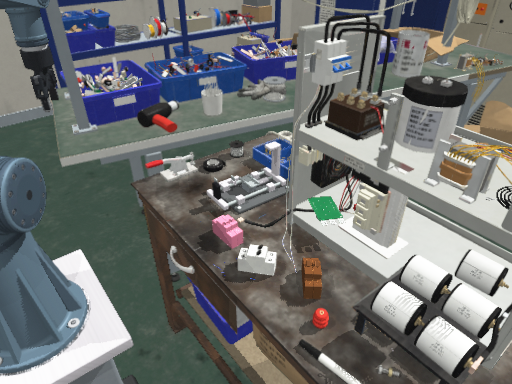

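View pics/top0.png

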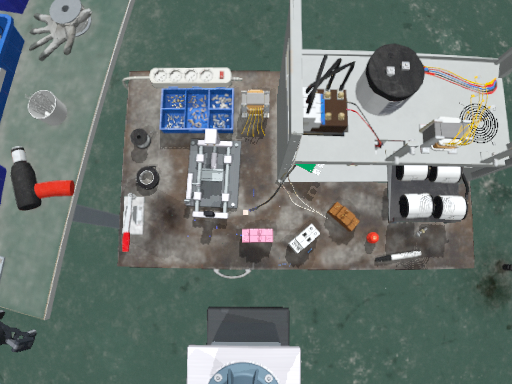

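Candidates for the breaker in top: light grey (303,237), pink (257,235), brown (343,215). The light grey one fits the description. The jig is at about (213,178), with its grip toward the robot near (207,225). I'll check this in a close crop.

Run:
```python
from h import *
b=cv2.imread('pics/top0.png')
c=cv2.resize(b[125:255,170:330],None,fx=5,fy=4.6,interpolation=cv2.INTER_CUBIC)
c=cv2.resize(b[125:245,170:330],None,fx=5,fy=5,interpolation=cv2.INTER_CUBIC)
cv2.imwrite('pics/crop1.png',c[:600,:800])
t=T_cam('top')
for n,uv,z in [('breaker',(303,237),.054),('pink',(257,235),.054),('brown',(343,215),.05),('railtop',(210,182),.045),('grip',(207,225),.07),('chassis corner',(290,165),0.)]:
    print(n,onz(t,uv,z).round(3))
```

```text
breaker [[ 0.461 -0.161  0.054]]
pink [[ 0.465 -0.035  0.054]]
brown [[ 0.522 -0.273  0.05 ]]
railtop [[0.612 0.098 0.045]]
grip [[0.49  0.101 0.07 ]]
chassis corner [[ 0.672 -0.13   0.   ]]
```

View pics/crop1.png

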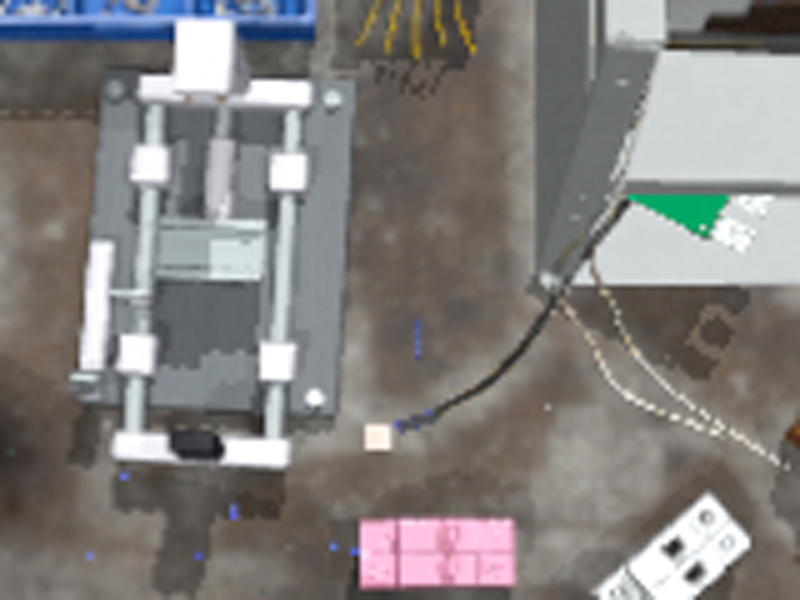

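The crop shows a jig yawed slightly clockwise. The grip is at crop (198,443), the pointer at (130,297), the clip blade at (85,380) and the rail at (212,248). The light-grey breaker at lower right is confirmed.

```bash
cat >> h.py <<'E'
def tgt(pos,ydeg,obs=None):
    """print tool-frame delta (mm, rad about z) from present pose to TCP pos, tool y at world angle ydeg, pointing down"""
    o=obs or sensors.get_obs(); q=o['eef_rot']; A=R.from_quat([q[1],q[2],q[3],q[0]])
    a=np.radians(ydeg); y=np.array([np.cos(a),np.sin(a),0]); z=np.array([0,0,-1.]); x=np.cross(y,z)
    B=R.from_matrix(np.c_[x,y,z]); d=A.inv().apply(np.array(pos)-o['eef_pos'])*1000
    print('delta mm',d.round(1),'rotvec',(A.inv()*B).as_rotvec().round(4))
E
python3 - <<'E'
from h import *
b=cv2.imread('pics/top0.png'); t=T_cam('top')
roi=b[215:262,275:330].astype(int); m=((roi.min(2)>150)&(roi.max(2)-roi.min(2)<25)).astype(np.uint8)
m=cv2.morphologyEx(m,cv2.MORPH_CLOSE,np.ones((5,5)))
c=max(cv2.findContours(m,0,2)[0],key=cv2.contourArea); bx=cv2.boxPoints(cv2.minAreaRect(c))+[275,215]
P=onz(t,bx,.054); print(bx,P.round(3),P.mean(0)); 
e=P[1]-P[0],P[2]-P[1]; print([(np.linalg.norm(v),np.degrees(np.arctan2(v[1],v[0]))) for v in e])
tgt([.43,-.14,.25],37)
E
```

```text
[[287.851964   242.82583237]
 [311.33526993 222.86502266]
 [320.51379013 233.66328049]
 [297.03048325 253.6240921 ]] [[ 0.445 -0.119  0.054]
 [ 0.5   -0.184  0.054]
 [ 0.47  -0.209  0.054]
 [ 0.416 -0.144  0.054]] [ 0.45752343 -0.16391136  0.054     ]
[(np.float64(0.08475835829075978), np.float64(-49.56817748447709)), (np.float64(0.038638682538010526), np.float64(-139.5391184117114))]
delta mm [-449.2 -521.8  -45.4] rotvec [-0.0016  0.      0.4933]
```

{"fn": "carry_out", "kwargs": {"deltas": "-449 -522 -45 0 0 0.434 0;-449 -522 -45 0 0 0.434 0;-449 -522 -45 0 0 0.434 0;-449 -522 -45 0 0 0.434 0;-449 -522 -45 0 0 0.434 0;-449 -522 -45 0 0 0.434 0;-449 -522 -45 0 0 0.434 0;-449 -522 -45 0 0 0.434 0;-449 -522 -45 0 0 0.434 0;-449 -522 -45 0 0 0.434 0;-449 -522 -45 0 0 0.434 0;-449 -522 -45 0 0 0.434 0"}}

```text
time_s: 1.6
eef_pos: [0.4302, -0.1435, 0.2495]
eef_rot: [-0.0, 0.422, 0.907, -0.0]
wrist_force: [-0.7, 0.9, 0.1]
opening: 0.999
grasp_force: 0.0
```

{"fn": "carry_out", "kwargs": {"deltas": "0 0 0 0 0 0 0;0 0 0 0 0 0 0;0 0 0 0 0 0 0"}}

```text
time_s: 1.98
eef_pos: [0.4299, -0.1385, 0.2499]
eef_rot: [0.0, 0.419, 0.908, 0.0]
wrist_force: [0.6, -0.6, 0.6]
opening: 1.003
grasp_force: 0.0
```

Run:
```python
from h import *
o=sensors.get_obs(); print(o['time_s'],o['eef_pos'],o['eef_rot'],o['wrist_force'])
b=vision.camera('wrist'); cv2.imwrite('pics/w1.png',b); t=T_cam('wrist',o)
print(proj(t,[.4575,-.164,.054]))
```

```text
1.975 [ 0.42987613 -0.13849256  0.24985255] [8.43127710e-05 4.18587538e-01 9.08176450e-01 2.24706657e-05] [ 0.56059254 -0.5985684   0.58718114]
[[262.20693988 195.02669978]]
```

View pics/w1.png

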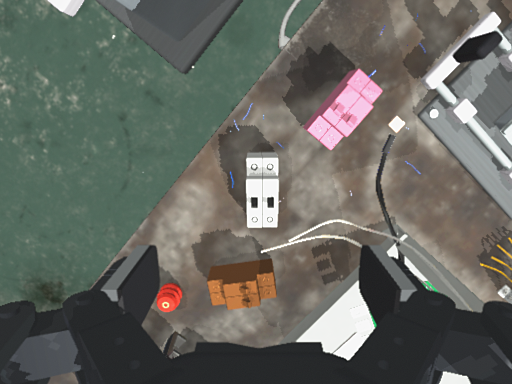

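The wrist view shows the grey breaker at (262,190), upright in the image. Pink is at (345,108), brown at (243,285) and the jig is at upper right.

Run:
```python
from h import *
o=sensors.get_obs(); t=T_cam('wrist',o); b=cv2.imread('pics/w1.png')
roi=b[135:240,232:295].astype(int); m=((roi.min(2)>150)&(roi.max(2)-roi.min(2)<30)).astype(np.uint8)
m=cv2.morphologyEx(m,cv2.MORPH_CLOSE,np.ones((7,7)))
c=max(cv2.findContours(m,0,2)[0],key=cv2.contourArea); r=cv2.minAreaRect(c);bx=cv2.boxPoints(r)+[232,135]
P=onz(t,bx,.054); print(r,bx,P.round(4).tolist(),P.mean(0))
e=P[1]-P[0],P[2]-P[1]; print([(np.linalg.norm(v),np.degrees(np.arctan2(v[1],v[0]))) for v in e])
print(b[140:160,262].tolist())
C=P.mean(0); tgt([C[0],C[1],.12],40.4);
```

```text
((32.5, 57.0), (70.0, 37.0), 90.0) [[246. 157.]
 [283. 157.]
 [283. 227.]
 [246. 227.]] [[0.416, -0.1429, 0.054], [0.4468, -0.1167, 0.054], [0.501, -0.1779, 0.054], [0.4684, -0.2056, 0.054]] [ 0.45804313 -0.16074997  0.054     ]
[(np.float64(0.040420927983809106), np.float64(40.419699824182416)), (np.float64(0.08175100113988167), np.float64(-48.46624206895142))]
[[80, 86, 92], [77, 84, 90], [73, 79, 83], [62, 67, 72], [60, 65, 70], [60, 66, 70], [58, 64, 69], [56, 62, 68], [55, 62, 67], [55, 60, 66], [54, 60, 65], [65, 70, 74], [107, 110, 111], [141, 145, 143], [136, 140, 139], [125, 127, 127], [121, 124, 123], [131, 136, 134], [188, 195, 193], [223, 227, 226]]
delta mm [-35.    7.  129.9] rotvec [0.0001 0.0003 0.0018]
```

{"fn": "carry_out", "kwargs": {"deltas": "-32 5 60 0 0 0 0;-32 5 120 0 0 0 0;-32 5 160 0 0 0 0;-32 5 200 0 0 0 0;-32 5 230 0 0 0 0;-32 5 242 0 0 0 0;-32 5 242 0 0 0 0;-32 5 242 0 0 0 0;-32 5 242 0 0 0 1;-32 5 242 0 0 0 1;-32 5 242 0 0 0 1;-32 5 242 0 0 0 1"}}

```text
time_s: 3.52
eef_pos: [0.4548, -0.1612, 0.0085]
eef_rot: [0.0, 0.419, 0.908, -0.0]
wrist_force: [-1.2, 0.5, 5.8]
opening: 0.404
grasp_force: 60.2
```

{"fn": "carry_out", "kwargs": {"deltas": "0 0 0 0 0 0 1;0 0 0 0 0 0 1;0 0 0 0 0 0 1;0 0 0 0 0 0 1"}}

```text
time_s: 4.03
eef_pos: [0.4548, -0.1612, 0.0085]
eef_rot: [0.0, 0.419, 0.908, -0.0]
wrist_force: [-1.6, 0.9, 5.4]
opening: 0.409
grasp_force: 60.2
```

{"fn": "carry_out", "kwargs": {"deltas": "0 0 -60 0 0 0 1;0 0 -120 0 0 0 1;0 0 -180 0 0 0 1;0 0 -230 0 0 0 1;0 0 -230 0 0 0 1;0 0 -230 0 0 0 1"}}

```text
time_s: 4.78
eef_pos: [0.4538, -0.1605, 0.2367]
eef_rot: [-0.001, 0.42, 0.908, 0.0]
wrist_force: [-0.1, 0.4, -2.5]
opening: 0.404
grasp_force: 61.2
```

Run:
```python
from h import *
t=T_cam('top'); c=lambda u,v:(170+u/5-.4,125+v/5-.4)
for n,uv,z in [('rail',c(212,249),.045),('railBL',c(156,276),.045),('railBR',c(264,280),.045),('railTL',c(160,218),.045),('railTR',c(268,222),.045),('grip',c(197,442),.074),('rodL0',c(133,420),.036),('rodL1',c(154,115),.036),('rodR0',c(275,420),.036),('rodR1',c(294,115),.036),('base FL',c(75,408),.01),('base FR',c(337,416),.01),('base BL',c(106,72),.01),('base BR',c(354,82),.01)]:
    print(n,onz(t,uv,z).round(4))
tgt([.5,.09,.24],86)
```

```text
rail [[0.6336 0.0934 0.045 ]]
railBL [[0.6179 0.1245 0.045 ]]
railBR [[0.6162 0.0636 0.045 ]]
railTL [[0.6511 0.1233 0.045 ]]
railTR [[0.6494 0.0622 0.045 ]]
grip [[0.5221 0.0954 0.074 ]]
rodL0 [[0.5374 0.1363 0.036 ]]
rodL1 [[0.7132 0.13   0.036 ]]
rodR0 [[0.5383 0.0565 0.036 ]]
rodR1 [[0.7138 0.0495 0.036 ]]
base FL [[0.5465 0.1741 0.01  ]]
base FR [[0.5436 0.0231 0.01  ]]
base BL [[0.7459 0.1632 0.01  ]]
base BR [[0.7408 0.0165 0.01  ]]
delta mm [160.8 197.5  -3.1] rotvec [ 2.00e-04 -1.70e-03 -7.96e-01]
```

{"fn": "carry_out", "kwargs": {"deltas": "165 210 -3 0 0 -0.829 1;165 210 -3 0 0 -0.829 1;165 210 -3 0 0 -0.829 1;165 210 -3 0 0 -0.829 1;165 210 -3 0 0 -0.829 1;165 210 -3 0 0 -0.829 1;165 210 -3 0 0 -0.829 1;165 210 -3 0 0 -0.829 1;165 210 -3 0 0 -0.829 1"}}

```text
time_s: 5.9
eef_pos: [0.5075, 0.0999, 0.2407]
eef_rot: [-0.0, 0.019, 1.0, -0.0]
wrist_force: [0.1, 0.0, -1.5]
opening: 0.406
grasp_force: 61.3
```

Run:
```python
from h import *
o=sensors.get_obs(); print(o['time_s'],o['eef_pos'],o['eef_rot'],o['grasp_force'])
b=vision.camera('wrist'); cv2.imwrite('pics/w2.png',b); t=T_cam('wrist',o)
print(proj(t,[[.5217,.098,.074],[.5465,.173,.01],[.5436,.0231,.01]]))
```

```text
5.9 [0.50750072 0.09991612 0.24069851] [-7.10885420e-05  1.94191177e-02  9.99811427e-01 -4.88372639e-05] 61.32115703076124
[[257.35324872 181.08452293]
 [319.46401206 186.00264442]
 [197.31944108 188.49323999]]
```

View pics/w2.png

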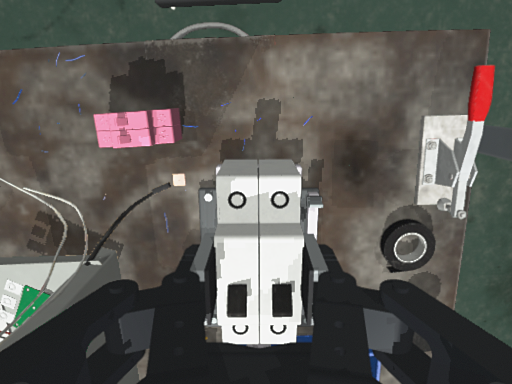

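Run:
```python
from h import *
b=cv2.imread('pics/w2.png')
cv2.imwrite('pics/crop2.png',cv2.resize(b[150:350,180:340],None,fx=3,fy=3,interpolation=cv2.INTER_CUBIC))
```

```text
(no output)
```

View pics/crop2.png

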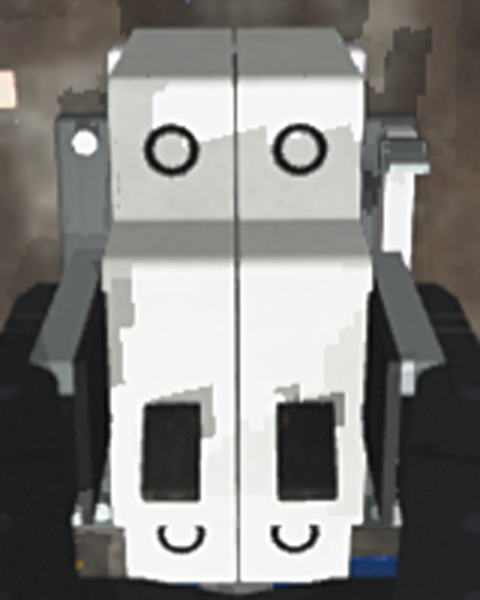

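Run:
```python
from h import *
o=sensors.get_obs(); t=T_cam('wrist',o); m=t[1]; H=(np.array(m['hand_eye']),m)
p=lambda u,v:(180+u/3-.33,150+v/3-.33)
e0=onz(H,[p(110,28),p(362,28)],.0085)*1000; print('near bottom',e0)
o_,d=ray(H,[p(235,76)]); x=e0[0,0]; s=(x/1000-o_[0])/d[0,0]; sh=(o_+d[0]*s)*1000; print('shoulder z',sh)
print('far',onz(H,[p(130,580),p(240,582),p(350,578)],sh[2]/1000)*1000)
print('step z from width/near',onz(H,[p(103,262),p(370,262)],-.0455)*1000)
print('base FR',onz(t,[p(57,115)],.01))
```

```text
near bottom [[ 36.34236158 -22.61531669   8.5       ]
 [ 36.27265067  22.12165402   8.5       ]]
shoulder z [ 36.34236158  -0.38632557 -30.56552123]
far [[-48.06074989 -17.74717802 -30.56552123]
 [-48.45482886   0.27022134 -30.56552123]
 [-47.74107368  18.27971413 -30.56552123]]
step z from width/near [[ 14.62517801 -17.81860769 -45.5       ]
 [ 14.56524076  17.39158786 -45.5       ]]
base FR [[0.54318788 0.02495373 0.01      ]]
```

The crop shows the breaker held square. Its near bottom edge is at row 159 and its far edge at row 343, so its centre is about 5 mm behind the TCP. The base corner at (199,188) agrees with the top-view estimate.

{"fn": "carry_out", "kwargs": {"deltas": "-60 0 0 0 0 0 1;-121 0 0 0 0 0 1;-121 0 30 0 0 0 1;-121 0 80 0 0 0 1;-121 0 120 0 0 0 1;-121 0 150 0 0 0 1;-121 0 165 0 0 0 1;-121 0 165 0 0 0 1;-121 0 165 0 0 0 1"}}

```text
time_s: 7.08
eef_pos: [0.6298, 0.0963, 0.0776]
eef_rot: [0.001, 0.018, 1.0, -0.0]
wrist_force: [0.5, 0.5, -1.7]
opening: 0.404
grasp_force: 61.3
```

Run:
```python
from h import *
o=sensors.get_obs(); print(o['time_s'],o['eef_pos'],o['eef_rot'],o['wrist_force'])
a=vision.camera('top');w=vision.camera('wrist'); s=vision.camera('scene')
cv2.imwrite('pics/w3.png',w)
c1=cv2.resize(s[155:215,195:300],None,fx=5,fy=5,interpolation=cv2.INTER_CUBIC)
c2=cv2.resize(w[60:360,130:390],None,fx=1.0,fy=1.0)
im=np.zeros((600,800,3),np.uint8); im[:300,:525]=c1; im[300:,:260]=c2
im[300:,300:]=cv2.resize(a[140:240,160:327],(500,300),interpolation=cv2.INTER_CUBIC)
cv2.imwrite('pics/m3.png',im)
```

```text
7.075 [0.62976391 0.09627442 0.07755675] [ 1.40715150e-03  1.84794937e-02  9.99828249e-01 -3.23623246e-05] [ 0.4699463   0.48571654 -1.71362632]
```

View pics/m3.png

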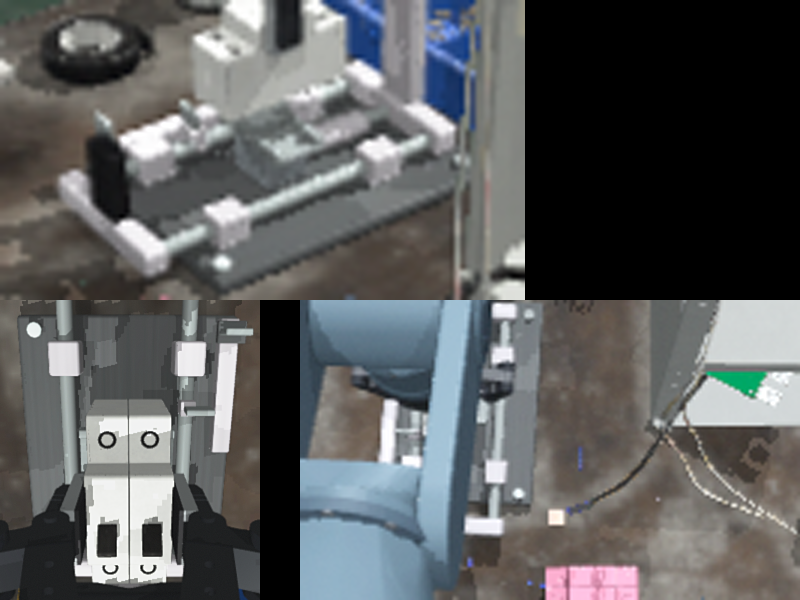

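Run:
```python
from h import *
o=sensors.get_obs(); t=T_cam('wrist',o); w=cv2.imread('pics/w3.png')
c=cv2.resize(w[60:270,140:390],None,fx=3,fy=2.85,interpolation=cv2.INTER_CUBIC)
c=cv2.resize(w[60:260,130:390],None,fx=3,fy=3,interpolation=cv2.INTER_CUBIC); cv2.imwrite('pics/c3.png',c)
T=o['eef_pos']; print('breaker outline proj: ', proj(t,[[T[0]+.005-.0425,T[1],T[2]-.0085]]))
# rail lips expected
for x,y in [(.6335,.0945)]:
  a=np.radians(-2.2);Rm=np.array([[np.cos(a),-np.sin(a)],[np.sin(a),np.cos(a)]])
  for jp,z in [((-88,-75),.01),((-88,75),.01),((-28,55),.04),((-17.5,-30),.045),((-17.5,30),.045)]:
    q=Rm@(np.array(jp)/1000)+[x,y]; print(jp,(proj(t,[*q,z])-[130,60])*3)
```

```text
breaker outline proj:  [[256.20926027 156.80556623]]
(-88, -75) [[41.41157955 38.84651325]]
(-88, 75) [[715.63545293  38.89244579]]
(-28, 55) [[641.66082846 330.94205648]]
(-17.5, -30) [[232.6213037  385.73709468]]
(-17.5, 30) [[523.3966272  385.74547856]]
```

View pics/c3.png

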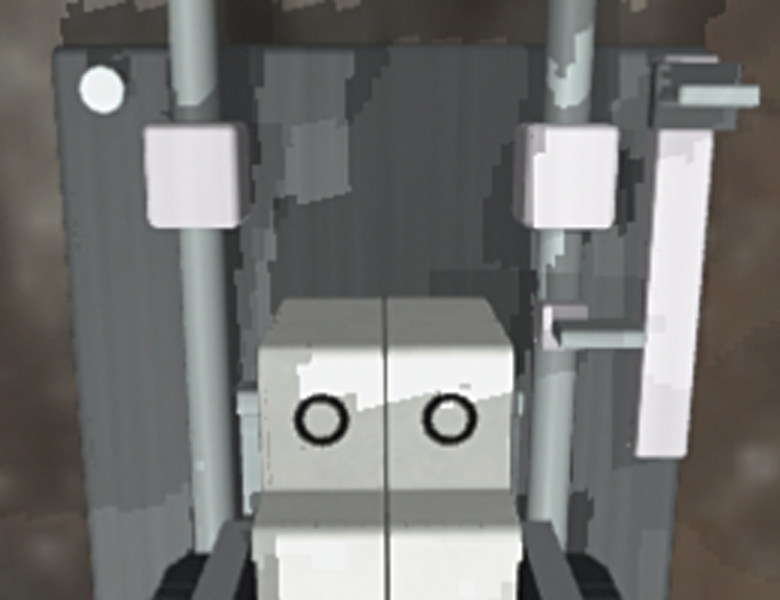

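Rail lip ends are at crop (238,390) and (521,390), the pointer tip at (646,330) and the clip blade at (755,95). This matches the prediction within about 1 mm, and the yaw is parallel.

{"fn": "carry_out", "kwargs": {"deltas": "0 0 0 0 0 0 1;0 0 0 0 0 0 1;0 0 0 0 0 0 1"}}

```text
time_s: 7.6
eef_pos: [0.6284, 0.0964, 0.0758]
eef_rot: [0.0, 0.018, 1.0, -0.0]
wrist_force: [1.1, 0.6, -2.5]
opening: 0.405
grasp_force: 61.3
```

{"fn": "carry_out", "kwargs": {"deltas": "0 -1.5 10 0 0 0 1;0 -1.5 18 0 0 0 1;0 -1.5 21 0 0 0 1;0 -1.5 21 0 0 0 1;0 -1.5 22 0 0 0 1;0 -1.5 22 0 0 0 1;0 -1.5 22 0 0 0 1"}}

```text
time_s: 8.48
eef_pos: [0.6285, 0.0949, 0.0539]
eef_rot: [0.0, 0.018, 1.0, 0.0]
wrist_force: [0.2, -0.6, -2.5]
opening: 0.411
grasp_force: 61.3
```

No contact yet, so I'll go a little further.

{"fn": "carry_out", "kwargs": {"deltas": "0 0 0.7 0 0 0 1;0 0 0.7 0 0 0 1;0 0 1.3 0 0 0 1;0 0 1.3 0 0 0 1;0 0 1.3 0 0 0 1"}}

```text
time_s: 9.1
eef_pos: [0.6286, 0.0949, 0.0535]
eef_rot: [0.0, 0.018, 1.0, -0.0]
wrist_force: [-4.0, -0.3, 6.7]
opening: 0.402
grasp_force: 62.4
```

{"fn": "carry_out", "kwargs": {"deltas": "0 0 0 0 0 0 0;0 0 0 0 0 0 0;0 0 0 0 0 0 0;0 0 0 0 0 0 0;0 0 0 0 0 0 0;0 0 -20 0 0 0 0;0 0 -70 0 0 0 0;0 0 -130 0 0 0 0;30 0 -170 0 0 0 0;60 0 -190 0 0 0 0;60 0 -190 0 0 0 0;60 0 -190 0 0 0 0"}}

```text
time_s: 10.6
eef_pos: [0.5688, 0.097, 0.243]
eef_rot: [0.001, 0.018, 1.0, -0.0]
wrist_force: [-0.0, -0.3, 0.2]
opening: 1.003
grasp_force: 0.0
```

{"fn": "carry_out", "kwargs": {"deltas": "0 0 0 0 0 0 0;0 0 0 0 0 0 0"}}

```text
time_s: 10.85
eef_pos: [0.5684, 0.097, 0.2414]
eef_rot: [-0.001, 0.018, 1.0, 0.0]
wrist_force: [-0.2, -0.7, -0.0]
opening: 1.001
grasp_force: 0.0
```

Run:
```python
from h import *
o=sensors.get_obs(); print(o['time_s'],o['eef_pos'],o['eef_rot'],o['wrist_force'])
w=vision.camera('wrist');cv2.imwrite('pics/w4.png',w); t=T_cam('wrist',o)
P=proj(t,[.634,.0948,.045]);print(P)
y0=max(int(P[0,1])-110,0)
cv2.imwrite('pics/c4.png',cv2.resize(w[y0:y0+200,130:390],None,fx=3,fy=3,interpolation=cv2.INTER_CUBIC));print(y0)
```

```text
10.85 [0.56842269 0.09699531 0.2414088 ] [-9.21515030e-04  1.84956210e-02  9.99828517e-01  1.36477523e-05] [-0.19681723 -0.65456671 -0.02906618]
[[258.90850938 218.68419201]]
108
```

View pics/c4.png

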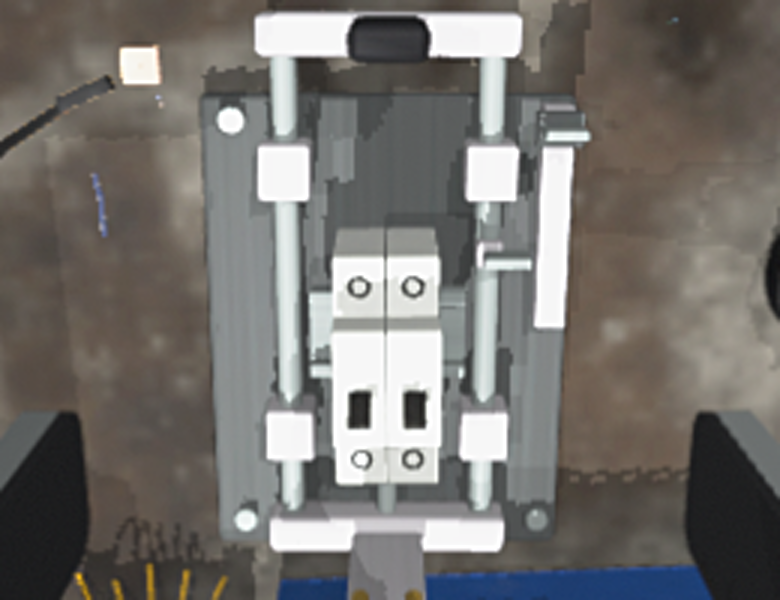

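The breaker sits on the rail. Lips at rows 291 and 376 and the near base edge at row 230 put it centred along x, and columns centre at 387 for both. Next I'll measure the pointer-to-mark distance and refine the grip position.

Run:
```python
from h import *
o=sensors.get_obs(); t=T_cam('wrist',o); w=cv2.imread('pics/w4.png'); g=w.min(2).astype(int)
print('pointer', [(r,g[r,300:307].tolist()) for r in range(189,203)])
print('clip', [(r,g[r,318:327].tolist()) for r in range(145,160)])
f=lambda u,v,z:onz(t,(130+u/3-.33,108+v/3-.33),z)
print('pointer',f(530,265,.04),'mark',f(552,137,.04),'grip top',f(390,33,.074), 'bar ends',f(256,35,.028),f(521,35,.028))
```

```text
pointer [(189, [122, 119, 122, 123, 123, 120, 103]), (190, [120, 119, 120, 120, 120, 119, 103]), (191, [106, 105, 106, 107, 107, 109, 102]), (192, [94, 94, 94, 94, 94, 95, 99]), (193, [100, 101, 101, 100, 100, 102, 103]), (194, [158, 157, 157, 156, 157, 158, 160]), (195, [230, 229, 229, 229, 229, 232, 237]), (196, [230, 226, 226, 226, 225, 228, 237]), (197, [210, 192, 191, 192, 184, 187, 206]), (198, [124, 120, 123, 123, 108, 105, 117]), (199, [117, 117, 118, 120, 103, 97, 99]), (200, [120, 120, 122, 124, 106, 101, 102]), (201, [120, 120, 124, 124, 108, 102, 103]), (202, [122, 120, 123, 124, 108, 102, 103])]
clip [(145, [81, 82, 82, 82, 74, 78, 96, 83, 88]), (146, [90, 89, 89, 90, 91, 97, 134, 92, 88]), (147, [93, 92, 92, 92, 90, 96, 132, 89, 88]), (148, [92, 91, 90, 89, 88, 95, 128, 76, 84]), (149, [89, 89, 88, 88, 87, 94, 124, 73, 80]), (150, [96, 95, 96, 94, 94, 95, 104, 81, 74]), (151, [131, 131, 132, 133, 130, 129, 129, 128, 86]), (152, [223, 225, 227, 227, 221, 221, 223, 219, 148]), (153, [235, 235, 236, 233, 231, 232, 234, 235, 169]), (154, [233, 235, 233, 229, 229, 230, 230, 224, 156]), (155, [114, 115, 115, 116, 128, 128, 113, 100, 82]), (156, [126, 126, 126, 102, 122, 124, 90, 67, 75]), (157, [212, 216, 220, 99, 89, 96, 72, 71, 77]), (158, [249, 253, 255, 116, 65, 76, 74, 74, 78]), (159, [249, 253, 255, 118, 65, 75, 75, 73, 78])]
pointer [[0.61043204 0.15012255 0.04      ]] mark [[0.56155437 0.158302   0.04      ]] grip top [[0.51984367 0.09992003 0.074     ]] bar ends [[0.5211431  0.05028065 0.028     ]] [[0.52492209 0.14856487 0.028     ]]
```

Run:
```python
from h import *
o=sensors.get_obs(); t=T_cam('wrist',o)
a=np.radians(-2.2); ex=np.array([np.cos(a),np.sin(a)])
p=onz(t,[[303,195.65],[322,153.1]],.04); print(p,(p[0]-p[1])[:2]@ex*1000)
G=np.array([.634,.0948])-.112*ex; print('grip',G); tgt([G[0],G[1],.16],-2.2)
```

```text
[[0.60986272 0.14630057 0.04      ]
 [0.56163298 0.16753633 0.04      ]] 49.00939397473695
grip [0.52208255 0.09909943]
delta mm [46.2  0.3 81.6] rotvec [-1.3000e-03 -1.4000e-03  1.5722e+00]
```

{"fn": "carry_out", "kwargs": {"deltas": "46 0 0 0 0 1.572 0.4;46 0 0 0 0 1.572 0.4;46 0 0 0 0 1.572 0.4;46 0 0 0 0 1.572 0.4;46 0 0 0 0 1.572 0.4;46 0 0 0 0 1.572 0.4;46 0 0 0 0 1.572 0.4;46 0 0 0 0 1.572 0.4;46 0 0 0 0 1.572 0.4;46 0 0 0 0 1.572 0.4;46 0 60 0 0 1.572 0.4;46 0 60 0 0 1.572 0.4"}}

```text
time_s: 12.4
eef_pos: [0.5187, 0.0989, 0.1781]
eef_rot: [-0.004, 0.72, 0.694, -0.004]
wrist_force: [-0.9, -0.4, 0.1]
opening: 0.598
grasp_force: 0.0
```

{"fn": "carry_out", "kwargs": {"deltas": "0 0 0 0 0 0 0.4;0 0 0 0 0 0 0.4"}}

```text
time_s: 12.65
eef_pos: [0.524, 0.0988, 0.1849]
eef_rot: [0.001, 0.72, 0.694, 0.001]
wrist_force: [-0.5, 0.6, -0.4]
opening: 0.598
grasp_force: 0.0
```

Run:
```python
from h import *
o=sensors.get_obs(); print(o['time_s'],o['eef_pos'],o['eef_rot'],o['opening'])
w=vision.camera('wrist');cv2.imwrite('pics/w5.png',w); t=T_cam('wrist',o)
print(proj(t,[[.522,.099,.074],[.522,.099,.041],[.6085,.1508,.04],[.5616,.16,.04]]))
g=w.max(2); roi=(g<60).astype(np.uint8)
tgt([.5221,.0991,.041],-2.2)
```

```text
12.65 [0.52402666 0.09877315 0.18489124] [0.00133443 0.72028731 0.69367337 0.00129456] 0.5976334712962258
[[255.13602075 180.7644965 ]
 [255.33861268 172.59300705]
 [347.75399705 113.17241031]
 [296.30326754 104.6966785 ]]
delta mm [  0.3  -2.3 143.7] rotvec [0.0035 0.     0.0007]
```

View pics/w5.png

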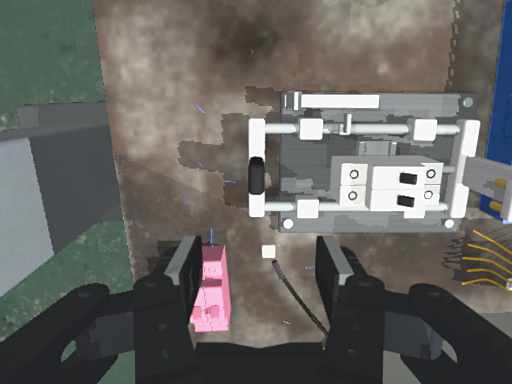

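The grip is at (257,175), between the fingers as predicted. The clip blade is at (297,100) and the pointer at (348,125).

{"fn": "carry_out", "kwargs": {"deltas": "0 -1.5 50 0 0 0 0.4;0 -1.5 90 0 0 0 0.4;0 -1.5 120 0 0 0 0.4;0 -1.5 135 0 0 0 0.4;0 -1.5 144 0 0 0 0.4;0 -1.5 144 0 0 0 0.4;0 -1.5 144 0 0 0 0.4;0 -1.5 144 0 0 0 1;0 -1.5 144 0 0 0 1;0 -1.5 144 0 0 0 1;0 -1.5 144 0 0 0 1;0 -1.5 144 0 0 0 1"}}

```text
time_s: 14.2
eef_pos: [0.5222, 0.0988, 0.0393]
eef_rot: [0.001, 0.72, 0.694, 0.001]
wrist_force: [3.4, 0.5, 3.6]
opening: 0.145
grasp_force: 60.1
```

{"fn": "carry_out", "kwargs": {"deltas": "0 0 0 0 0 0 1;0 0 0 0 0 0 1;0 0 0 0 0 0 1"}}

```text
time_s: 14.58
eef_pos: [0.5222, 0.0988, 0.0393]
eef_rot: [0.001, 0.72, 0.694, 0.001]
wrist_force: [4.8, 1.2, 4.8]
opening: 0.139
grasp_force: 60.3
```

{"fn": "carry_out", "kwargs": {"deltas": "0 -5 0 0 0 0 1;0 -12 0 0 0 0 1;0 -20 0 0 0 0 1;0 -28 0 0 0 0 1;0 -36 0 0 0 0 1;0 -42 0 0 0 0 1;0 -46 0 0 0 0 1;0 -46 0 0 0 0 1;0 -46 0 0 0 0 1;0 -46 0 0 0 0 1"}}

```text
time_s: 15.82
eef_pos: [0.4773, 0.1007, 0.0393]
eef_rot: [0.002, 0.721, 0.693, 0.002]
wrist_force: [8.6, 1.9, 0.7]
opening: 0.138
grasp_force: 59.8
```

Run:
```python
from h import *
o=sensors.get_obs(); print(o['time_s'],o['eef_pos'],o['eef_rot'],o['opening'],o['wrist_force'])
w=vision.camera('wrist');cv2.imwrite('pics/w6.png',w); t=T_cam('wrist',o)
a=np.radians(-2.2); ex=np.array([np.cos(a),np.sin(a)]);ey=np.array([-ex[1],ex[0]]); J=np.array([.634,.0948])
xp=-.077
P=proj(t,[np.r_[J+ex*xp+ey*.055,.04]]); print(P)
c,r=P[0].astype(int); x0=max(c-70,0);y0=max(r-70,0)
cv2.imwrite('pics/c6.png',cv2.resize(w[y0:y0+100,x0:x0+133],None,fx=6,fy=6,interpolation=cv2.INTER_CUBIC)); print(x0,y0)
```

```text
15.825 [0.47727312 0.10066178 0.0392847 ] [0.00156114 0.72050822 0.69344237 0.00177426] 0.13810774414215485 [8.59332967 1.93228402 0.67780937]
[[418.17957614 125.51877573]]
348 55
```

View pics/c6.png

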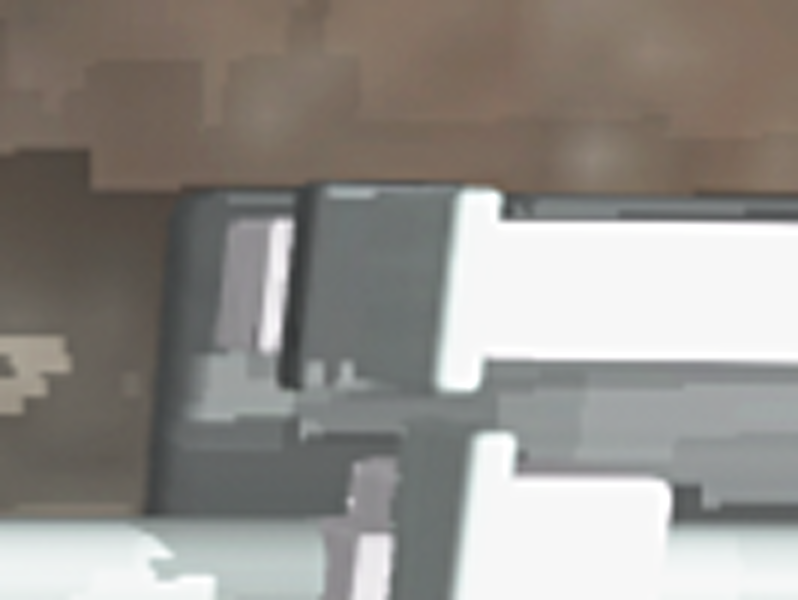

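In the crop, the mark blade's top runs 437–478 at its inner end and the pointer's runs 472–515. The pointer is about 41 crop px short, or about 4 mm. That agrees with the 49 mm total.

{"fn": "carry_out", "kwargs": {"deltas": "0 -2 0 0 0 0 1;0 -4 0 0 0 0 1;0 -4 0 0 0 0 1;0 -4 0 0 0 0 1;0 -4 0 0 0 0 1;0 -4 0 0 0 0 1"}}

```text
time_s: 16.62
eef_pos: [0.4734, 0.1008, 0.0393]
eef_rot: [0.002, 0.721, 0.693, 0.002]
wrist_force: [8.7, 0.9, -0.1]
opening: 0.139
grasp_force: 59.7
```

Run:
```python
from h import *
o=sensors.get_obs(); print(o['time_s'],o['eef_pos'],o['opening'],o['wrist_force'])
w=vision.camera('wrist');cv2.imwrite('pics/w7.png',w)
s=vision.camera('scene'); 
im=np.zeros((600,798,3),np.uint8); im[:]=cv2.resize(w[55:155,355:488],None,fx=6,fy=6,interpolation=cv2.INTER_CUBIC)
im[:250,:375]=cv2.resize(s[155:205,205:280],None,fx=5,fy=5,interpolation=cv2.INTER_CUBIC)
cv2.imwrite('pics/c7.png',im)
g=cv2.resize(w[55:155,355:488],None,fx=6,fy=6,interpolation=cv2.INTER_CUBIC).min(2).astype(int)
for r in list(range(240,370,20))+list(range(450,580,20)):
    row=g[r,380:520]; k=np.where(row>165)[0]; print(r,k[0]+380,k[-1]+380) if len(k) else None
```

```text
16.625 [0.47340146 0.10079091 0.03929349] 0.13897703114877136 [ 8.73765347  0.85012552 -0.07075576]
240 458 519
260 455 519
280 453 519
300 451 519
320 448 519
340 446 519
360 442 519
450 430 473
470 427 471
490 425 519
510 422 519
530 419 519
550 417 519
570 414 519
```

View pics/c7.png

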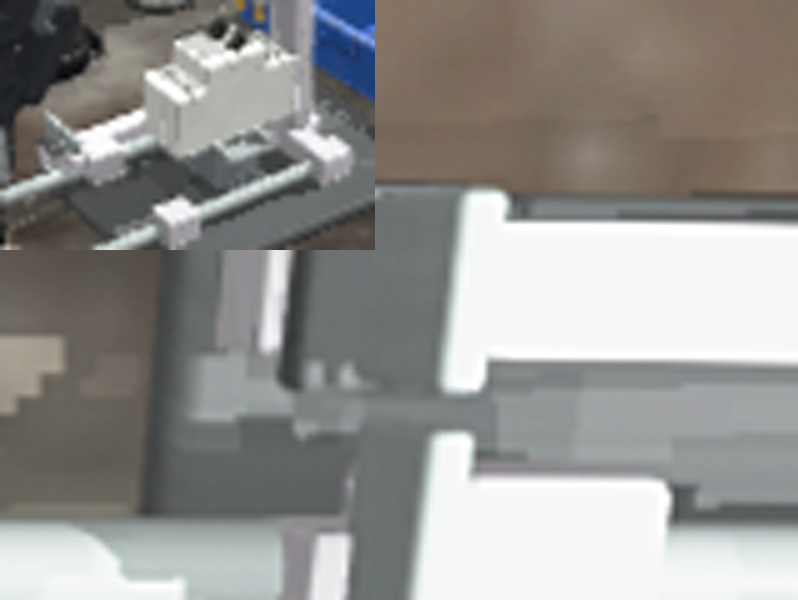

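The mark edge extrapolates to column 430 at row 450, and the pointer edge is at 430, so the blades are level. The breaker is still seated, so I'm handing in while holding.

```bash
python3 -c "
from bench import ctrl; print(ctrl.hand_in())"
```

```text
the job is handed in; nothing more can be done
None
```

I set the breaker centred on the rail and let go of it, then pulled the slide until its pointer was level with the mark (within about 0.1 mm in the last picture). I handed the job in at 16.6 s while still holding the slide there; no verdict came back.

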